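Put salvaged parts back in their matching trays

TASK

Put each of the four salvaged parts into the tray whose raised frame matches its outline: the heat sink in the oblong frame, the fan in the square one, the copper choke in the large round one and the capacitor in the small round one. Set each down gently, not dropped, so that it lies flat and upright on the tray floor fully inside the frame, with the heat sink and the fan roughly square to their frames. Leave the flux jar and the screwdriver where they are.

Things in the scene. Friction and masses are not known exactly. Their poses are not given: they have to be found in the camera images.
- heat_sink: Loose finned aluminium heat sink, a silvery rectangular block 70 mm long (its x) by 38 mm wide (its y) by 28 mm high, fins running along x and pointing up; about 0.12 kg. It can be gripped across its 38 mm width. Origin: centre of its underside, z up; any yaw at the start. Belongs in tray_long.
- fan: Loose small square cooling fan lying flat, black plastic housing 40 x 40 mm (x, y) by 28 mm high with a round grille and grey hub on top; about 0.06 kg. Grip across any two facing sides. Origin: centre of its underside, z up, x and y square to its sides. Belongs in tray_square.
- choke: Loose toroid choke lying flat, a copper-wound ring of 58 mm outer and 32 mm hole diameter, 26 mm high; about 0.13 kg. Can be gripped across its 58 mm outside. Origin: centre of its underside, z up. Belongs in tray_large_round.
- capacitor: Loose can capacitor standing upright, black cylinder of 36 mm diameter and 50 mm height with a silvery top; about 0.08 kg. Origin: centre of its underside, z up. Belongs in tray_small_round.
- tray_long: Fixed parts tray: black rubber base plate 100 x 100 mm, 4 mm thick, with a raised pale aluminium frame on top (5 mm wide, 5 mm high, so its top is 9 mm above the bench). Frame: rectangle, 86 mm (along x) by 54 mm (along y) inside; takes the heat sink, lengthwise along x. Origin: centre of the base plate's underside, z up.
- tray_square: Fixed parts tray: black rubber base plate 100 x 100 mm, 4 mm thick, with a raised pale aluminium frame on top (5 mm wide, 5 mm high, so its top is 9 mm above the bench). Frame: square, 56 x 56 mm inside, sides along x and y; takes the fan. Origin: centre of the base plate's underside, z up.
- tray_large_round: Fixed parts tray: black rubber base plate 100 x 100 mm, 4 mm thick, with a raised pale aluminium frame on top (5 mm wide, 5 mm high, so its top is 9 mm above the bench). Frame: circle of 74 mm inside diameter; takes the choke. Origin: centre of the base plate's underside, z up.
- tray_small_round: Fixed parts tray: black rubber base plate 100 x 100 mm, 4 mm thick, with a raised pale aluminium frame on top (5 mm wide, 5 mm high, so its top is 9 mm above the bench). Frame: circle of 52 mm inside diameter; takes the capacitor. Origin: centre of the base plate's underside, z up.
- flux_jar: Bystander: loose small jar, 50 mm diameter, 60 mm high, standing to the left of the work. Origin: centre of its underside.
- screwdriver: Bystander: loose screwdriver with a red handle, 180 mm long, lying roughly along x to the right of the work. Origin: under its middle.

How it is judged:
At the end, for the whole second after the job is handed in: Each part upright (0.12 rad) on the floor of its own tray (underside 2 to 7.5 mm above the tray's), centre within 14 mm of the tray's; heat sink lengthwise in its frame within 0.3 rad (either way round), fan parallel to its frame within 0.3 rad (any quarter turn); all at rest (horizontal distance between heat_sink and tray_long below 0.014 m and z of heat_sink in the frame of tray_long between 0.002 and 0.0075 m and angle between each of heat_sink, fan, choke, capacitor's own z axis and vertical below 0.12 rad and linear speed of each of heat_sink, fan, choke, capacitor below 0.01 m/s and angular speed of each of heat_sink, fan, choke, capacitor below 0.1 rad/s and angle between the x axis of heat_sink and the x axis of tray_long, either way round below 0.3 rad and horizontal distance between fan and tray_square below 0.014 m and z of fan in the frame of tray_square between 0.002 and 0.0075 m and (angle between the x axis of fan and the x axis of tray_square, either way round below 0.3 rad or angle between the x axis of fan and the y axis of tray_square, either way round below 0.3 rad) and horizontal distance between choke and tray_large_round below 0.014 m and z of choke in the frame of tray_large_round between 0.002 and 0.0075 m and horizontal distance between capacitor and tray_small_round below 0.014 m and z of capacitor in the frame of tray_small_round between 0.002 and 0.0075 m); the robot touches nothing.
It fails at once if the flux jar is disturbed (shifted more than 30 mm) (distance of flux_jar from where it was at the start of the episode above 0.03 m).
It fails at once if the screwdriver is disturbed (shifted more than 30 mm) (distance of screwdriver from where it was at the start of the episode above 0.03 m).
It fails at once if a part is dropped: it comes down on the bench or a tray faster than 0.6 m/s (a fall of about 2 cm or more) ((height (world z) of heat_sink below 0.012 m and linear speed of heat_sink above 0.6 m/s) or (height (world z) of fan below 0.012 m and linear speed of fan above 0.6 m/s) or (height (world z) of choke below 0.012 m and linear speed of choke above 0.6 m/s) or (height (world z) of capacitor below 0.012 m and linear speed of capacitor above 0.6 m/s)).
It also fails if it takes over 96 s, if anything falls off the work surface, if the arm or the gripper's body presses on something with over 40 N, if the wrist force passes 120 N, or if a joint passes its speed limit or range.

ROBOT

A 7-joint arm with a two-finger parallel gripper is mounted at the origin on the work surface. World frame = base frame: x ahead of the robot, y to its left, z up, the work surface at z = 0. Lengths are in m, angles in rad, forces in N, time in s.
With the tool pointing down it reaches from about 0.425 to 0.925 m from the base axis. Payload 6.8 kg.
Tool frame: the origin (TCP) lies at the very end of the fingers, on their centre line; the grasp point (between the pads) lies 19 mm behind it; z points along the fingers, y is the line along which they close (so a half turn about z gives the same grasp; the last joint's range is limited). The gripper opens to 85 mm and grips with 20 to 120 N. Pads are 22 mm wide; open, the fingers measure 114 mm over their backs; the gripper's body (76 mm by 85 mm) begins 54 mm behind the grasp point. The pads swing forward as they close: fully open they stand 13 mm farther back than shut.
Start: joints at [-1.3, 0.477, 0.022, 1.555, -0.011, 1.109, -0.083], TCP at [0.25, 0.627, 0.231] pointing down, gripper open.
Joint ranges: [-2.96, 2.96], [-0.34, 2.1], [-1.41, 1.46], [0.24, 2.44], [-1.37, 4.51], [0.17, 1.92], [-2.96, 2.96]. Speed limits (rad/s): [2.39, 2.39, 3.14, 3.14, 3.14, 3.14, 3.14].

INTERFACE

Orientations are given as a rotation vector (axis times angle).
In Python, from bench import get_obs, grab_frame, hand_in gives the robot as it stands.
- The arm moves only by the tool drive_tool, never from a script. Its argument "rows" is a list of rows, each an object with "offset": the shift along the tool's x, y, z as a fraction of full scale, a list of three; "rotation": the turn, a rotation vector about the tool's x, y, z as a fraction of full scale, a list of three; "claw": the opening, from 0 (shut) to 1 (fully open). In form: [{"offset": [tx, ty, tz], "rotation": [wx, wy, wz], "claw": claw}, ...]. A call has 1 to 20 rows; each row is the pose to reach, as a shift and turn from the pose commanded when the call began, along the tool's axes at that moment; what a row does not reach only later rows make up. Full scale, the value 1, is 0.15 m for a shift and 2 rad for a turn. A row lasts 1/12 s, in which the tool goes at most 41.7 mm and 7.16 degrees, less where a joint would pass 70% of its speed; a pose out of reach is approached as far as the arm can. A call with a number of a shift or a turn outside -1 to 1 is refused whole. A call with a gripper value outside its range is refused whole. The fingers move at their own pace and stop on an object; "force" is the grip in N (left out, the last holds). Time passes only in rows, so rows that repeat a pose let the fingers close. It gives the time, the measured TCP pose, the force, the opening and the grip force at its end, in the units of the state.
- get_obs(): the state, without advancing time (a new reading comes with each control period).
- grab_frame(name): name is "side" or "top" or "wrist"; returns a dict with "frame" (480x640x3 uint8, red, green, blue), "z_map" (480x640 float32, m along the optical axis (not along the pixel's ray), 0 where there is no reading), "vfov" (degrees; the focal length in pixels is half the picture's height over the tangent of half this angle, whatever the lens; pixels are square), "cx", "cy" (the principal point, pixels), "R" (3x3) and "t" (3): a world point X has camera coordinates R X + t. Camera axes: x right, y down, z forward; pixel columns grow to the right and rows downward; lengths in m; the calibration is good to about 2 mm. The wrist camera is an equidistant fisheye: a pixel r from the principal point sees the ray r / f radians off the axis. A picture is of the moment at which its call begins.
- hand_in(): hands the job in; it is judged then, once.
The state is a dict: "clock": time; "joints": joint angles; "qvel": joint speeds; "tau": joint torques, N m; "tcp_pos": TCP position; "orientation": TCP orientation; "contact_force": force on the tool from outside, world axes, zero at the start; "moment": the same for the moment, N m; "grip_width": finger opening in m; "gripper_force": force on a finger pad.
Only numpy, scipy, OpenCV 4.12 (cv2) and the standard library are available. Lean on these libraries where they do the work, as an engineer would, in place of code of your own. Each camera call takes 0.05 s, during which the arm holds its last target. There are 200 camera calls.

## Working session

There is one attempt and no reset: what is moved stays moved. The work goes in short steps, Python scripts to look and compute and a tool call to move; the robot and the scene stay as the last step left them, time stands still between calls to the robot, and variables do not carry over. Pictures are saved under pics/ and viewed, at most 14 in all, crops included, and the job is handed in when it is done.

Besides the shell and the picture viewer there is one more tool, called after "Call:" as name(argument=value, ...) on one line, values as JSON. drive_tool: Moves the arm, as the interface text tells. Its arguments: {"type":"object","properties":{"rows":{"type":"array","items":{"type":"object","properties":{"offset":{"type":"array","items":{"type":"number"}},"rotation":{"type":"array","items":{"type":"number"}},"claw":{"type":"number"}}}},"force":{"type":"number"}},"required":["rows"]}

```bash
mkdir -p pics; ls; python3 - <<'E'
from bench import *
import cv2,numpy as np
o=get_obs();print({k:np.round(v,3).tolist() for k,v in o.items()})
for n in("side","top"):
    f=grab_frame(n);cv2.imwrite(f"pics/{n}0.png",f["frame"][:,:,::-1])
    np.savez(f"pics/{n}0.npz",**f)
    print(n,f["vfov"],f["cx"],f["cy"],np.round(f["R"],3).tolist(),np.round(f["t"],3), (f["z_map"]>0).mean())
E
```

```text
pics
{'clock': 0.0, 'joints': [-1.3, 0.478, 0.022, 1.556, -0.012, 1.109, -0.083], 'qvel': [-0.001, 0.001, -0.001, 0.0, 0.001, 0.001, 0.0], 'tau': [0.0, -59.645, 1.608, -28.119, 0.012, 0.009, 0.0], 'tcp_pos': [0.249, 0.627, 0.23], 'orientation': [-0.591, -3.085, 0.003], 'contact_force': [-0.239, 0.415, -0.607], 'moment': [0.001, 0.003, -0.03], 'gripper_force': 0.0, 'grip_width': 0.085}
side 47.958058296000175 317.6177931766871 237.7308761139346 [[0.72, -0.694, 0.02], [-0.396, -0.434, -0.809], [0.57, 0.574, -0.587]] [-0.4    0.225  0.958] 0.9958658854166667
top 52.49624220445864 315.1172459784514 231.3909947721792 [[0.018, -1.0, -0.004], [-0.993, -0.017, -0.114], [0.113, 0.006, -0.994]] [-0.007  0.541  1.227] 0.9960872395833333
```

View pics/top0.png

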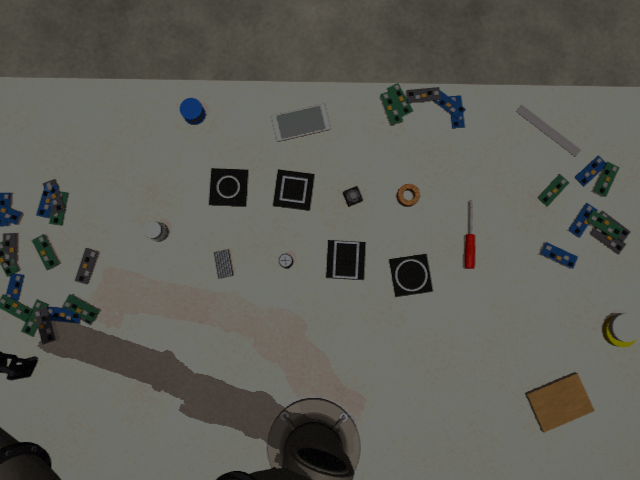

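View pics/side0.png

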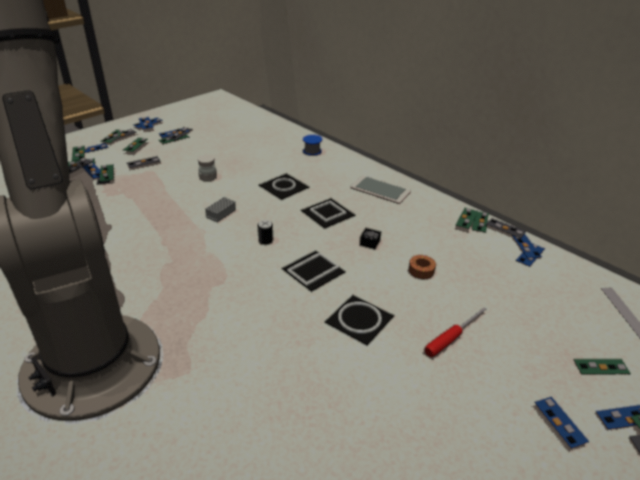

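The top view shows the parts: heat sink (223,263), capacitor (286,261), fan (352,196) and choke (408,195). The trays are small round (229,187), square (293,189), long (346,260) and large round (411,275). The jar is at (158,231) and the screwdriver at (470,237). The side view shows the same layout, with the capacitor at (265,232), fan (371,238), choke (422,266) and heat sink (220,209).

```bash
cat > h.py <<'E'
import numpy as np,cv2
def load(n): return dict(np.load(f"pics/{n}.npz"))
def foc(f): return 240/np.tan(np.radians(float(f["vfov"])/2))
def rays(f,uv):
    uv=np.atleast_2d(np.asarray(uv,float)); F=foc(f)
    d=np.c_[(uv[:,0]-f["cx"])/F,(uv[:,1]-f["cy"])/F,np.ones(len(uv))]
    return -f["R"].T@f["t"], d@f["R"]
def plane(f,uv,z):
    c,d=rays(f,uv); return c+d*((z-c[2])/d[:,2])[:,None]
def tri(f,a,g,b):
    c1,d1=rays(f,a);c2,d2=rays(g,b);d1,d2=d1[0],d2[0]
    s=np.linalg.lstsq(np.c_[d1,-d2],c2-c1,rcond=None)[0]
    p,q=c1+s[0]*d1,c2+s[1]*d2
    return (p+q)/2,np.linalg.norm(p-q)
def cloud(f):
    v,u=np.mgrid[:480,:640]; c,d=rays(f,np.c_[u.ravel(),v.ravel()])
    return (c+d*f["z_map"].reshape(-1,1)).reshape(480,640,3)
def proj(f,X):
    c=f["R"]@np.asarray(X)+f["t"]; return c[:2]/c[2]*foc(f)+[f["cx"],f["cy"]]
E
python3 - <<'E'
from h import *
T,S=load("top0"),load("side0")
seedsT=dict(heat_sink=(223,263),cap=(286,261),fan=(352,196),choke=(408,195),jar=(158,231),driver=(470,237),t_small=(229,187),t_sq=(293,189),t_long=(346,260),t_large=(411,275))
seedsS=dict(heat_sink=(220,209),cap=(265,232),fan=(371,238),choke=(422,266),jar=(207,169),t_small=(284,186),t_sq=(328,212),t_long=(313,270),t_large=(360,319))
for n,f,seeds in(("T",T,seedsT),("S",S,seedsS)):
    P=cloud(f); hsv=cv2.cvtColor(f["frame"],cv2.COLOR_RGB2HSV)
    for k,(u,v) in seeds.items():
        w=P[v-24:v+25,u-24:u+25]
        if k[:2]=="t_":
            m=(hsv[...,2]<45).astype(np.uint8); r=None
            cs,_=cv2.findContours(m,cv2.RETR_EXTERNAL,cv2.CHAIN_APPROX_NONE)
            c=max((c for c in cs if cv2.pointPolygonTest(c,(u,v),False)>=0 or abs(c.mean((0,1))-[u,v]).max()<8),key=cv2.contourArea)
            q=plane(f,c[:,0],.004)[:,:2]
            pz=np.median(P[...,2][cv2.drawContours(np.zeros_like(m),[c],-1,1,-1)>0])
            M=cv2.moments(c);ctr=(M['m10']/M['m00'],M['m01']/M['m00'])
            r=cv2.minAreaRect((q*1000).astype(np.float32)); print(n,k,"ctr px",np.round(ctr,1),"zdepth",round(pz*1000,1),"rect",np.round(r[0],1),np.round(r[1],1),round(r[2],1))
        else:
            z=w[...,2]*1000; hi=np.percentile(z[z>10],90) if (z>10).sum() else 0
            top=(abs(z-hi)<5)
            q=(w[top][:,:2]*1000).astype(np.float32); r=cv2.minAreaRect(q)
            vv,uu=np.nonzero(top)
            print(n,k,"n",top.sum(),"ztop",round(float(hi),1),round(float(np.median(z[top])),1),"uv",round(uu.mean()+u-24,1),round(vv.mean()+v-24,1),"mean",q.mean(0).round(1),"rect",np.round(r[0],1),np.round(r[1],1),round(r[2],1))
E
```

```text
T heat_sink n 159 ztop 28.9 26.7 uv 222.5 263.8 mean [453.2 239.9] rect [454.3 240.2] [69.6 38.7] 12.2
T cap n 116 ztop 52.0 49.4 uv 285.5 260.2 mean [464.   76.4] rect [463.7  75.4] [33.  30.5] 27.2
T fan n 122 ztop 29.0 26.7 uv 353.1 194.9 mean [639.1 -94.8] rect [638.5 -94.9] [40.6 40.3] 22.9
T choke n 186 ztop 28.8 26.2 uv 409.0 194.1 mean [ 643.6 -240.8] rect [ 643.2 -240.3] [55.9 55.4] 12.8
T jar n 207 ztop 60.8 58.7 uv 152.4 229.4 mean [535.7 414.5] rect [535.7 414.7] [43.5 43.1] 7.7
T driver n 149 ztop 26.4 24.1 uv 470.9 248.1 mean [ 505.1 -400.6] rect [ 506.9 -400.4] [23.7 70.8] 87.6
T t_small ctr px [228.2 186.9] zdepth 3.0 rect [659.7 237.1] [97.7 99. ] 88.6
T t_sq ctr px [293.2 189.6] zdepth 3.4 rect [655.1  63.2] [97.6 99.5] 83.9
T t_long ctr px [345.5 259.3] zdepth 3.2 rect [471.6 -78.1] [51.4 84.7] 87.8
T t_large ctr px [410.4 274.8] zdepth 3.4 rect [ 434.3 -247.6] [99.1 98.9] 9.1
S heat_sink n 245 ztop 29.7 27.5 uv 219.9 204.7 mean [453.  243.4] rect [452.  242.7] [71.6 43.4] 13.3
S cap n 118 ztop 51.4 50.0 uv 264.4 224.1 mean [460.5  77.8] rect [461.2  77.4] [33.  35.3] 61.0
S fan n 160 ztop 29.5 27.0 uv 370.2 233.8 mean [636.5 -91.7] rect [637.7 -90.7] [47.6 40.6] 23.7
S choke n 285 ztop 27.7 26.0 uv 422.2 262.9 mean [ 639.9 -239.1] rect [ 642.  -237.6] [59.5 57.1] 22.5
S jar n 117 ztop 61.6 60.5 uv 205.4 158.5 mean [532.3 416. ] rect [534.2 418.4] [49.1 40.5] 55.5
S t_small ctr px [283.6 189.4] zdepth 4.7 rect [656.1 236.8] [91.1 92.3] 88.5
S t_sq ctr px [326.8 218.2] zdepth 4.6 rect [651.7  62.9] [92.3 93.5] 83.7
S t_long ctr px [312.9 267.9] zdepth 4.3 rect [473.1 -71.6] [44.8 77.2] 87.7
S t_large ctr px [359.4 316.8] zdepth 4.1 rect [ 435.2 -244.5] [61.4 66.1] 47.2
```

```bash
cat >> h.py <<'E'
from scipy.spatial.transform import Rotation as Ro
def go(x,y,z,yawy):
    """offset/rotation fractions from here to TCP (x,y,z) mm, tool y axis at yaw (deg, mod 180), tool down"""
    from bench import get_obs
    o=get_obs(); A=Ro.from_rotvec(o["orientation"]); p=np.array(o["tcp_pos"])
    off=A.inv().apply(np.array([x,y,z])/1000-p)/.15
    best=None
    for k in(0,180):
        a=np.radians(yawy+k); yv=np.array([np.cos(a),np.sin(a),0]); zv=np.array([0,0,-1.])
        B=Ro.from_matrix(np.c_[np.cross(yv,zv),yv,zv]); r=(A.inv()*B).as_rotvec()/2
        if best is None or np.linalg.norm(r)<np.linalg.norm(best): best=r
    ya=A.as_matrix()[:,1]
    print("clk %.2f"%o["clock"],"tcp",(p*1000).round(1),"yaw_y %.1f"%np.degrees(np.arctan2(ya[1],ya[0])),"j7 %.2f"%o["joints"][6],"grip %.1f %.0fN"%(o["grip_width"]*1000,o["gripper_force"]),"| off",off.round(3),"rot",best.round(3))
E
python3 - <<'E'
from h import *
T,S=load("top0"),load("side0")
for k,a,b in[("hs",(222.5,263.8),(219.9,204.7)),("cap",(285.5,260.2),(264.4,224.1)),("fan",(353.1,194.9),(370.2,233.8)),("choke",(409,194.1),(422.2,262.9)),
 ("t_small",(228.2,186.9),None),("t_sq",(293.2,189.6),None),("t_long",(345.5,259.3),None),("t_large",(410.4,274.8),None)]:
    if b is None:
        # pale frame ring in side view: ring = bright pixels enclosed in the dark plate; plate quad by convex hull near its expected place
        e=proj(S,plane(T,a,.004)[0]); m=(S["frame"].max(2)<70).astype(np.uint8)
        y,x=np.mgrid[:480,:640]; m[(abs(x-e[0])>36)|(abs(y-e[1])>27)]=0
        n,l,st,_=cv2.connectedComponentsWithStats(m); 
        ids=[i for i in range(1,n) if st[i,4]>60]; pts=np.argwhere(np.isin(l,ids))[:,::-1].astype(np.float32)
        h=cv2.convexHull(pts); M=cv2.moments(h); b=(M['m10']/M['m00'],M['m01']/M['m00'])
    p,g=tri(T,a,S,b); print(k,(p*1000).round(1),"gap",round(g*1000,1),np.round(b,1))
go(453,241,150,102.2)
E
```

```text
hs [452.1 240.   29.3] gap 2.4 [219.9 204.7]
cap [462.6  77.5  49. ] gap 3.8 [264.4 224.1]
fan [637.4 -93.4  27.9] gap 3.8 [370.2 233.8]
choke [ 642.6 -239.7   25.1] gap 3.8 [422.2 262.9]
t_small [658.7 238.4   1.9] gap 2.8 [283.5 186.1]
t_sq [643.3  68.6  24.1] gap 19.7 [319.9 206.6]
t_long [470.4 -77.    0.5] gap 3.8 [313.  270.6]
t_large [ 4.332e+02 -2.476e+02  1.000e-01] gap 2.7 [359.3 319.5]
clk 0.10 tcp [249.4 626.7 230.4] yaw_y 68.3 j7 -0.08 grip 85.5 0N | off [-2.212 -1.886  0.54 ] rot [-0.001 -0.    -0.296]
```

Measured heights agree with the text: 29, 49, 28 and 25 mm for the part tops, and 2–5 mm for the tray plates. The square tray's hull in the side view was contaminated, but depth gives 3.4–4.6 mm for it. Next I move to the heat sink.

Call:
drive_tool(rows=[{"offset": [-0.2,-0.17,0],"rotation": [0,0,-0.06],"claw": 1},{"offset": [-0.4,-0.34,0],"rotation": [0,0,-0.12],"claw": 1},{"offset": [-0.6,-0.51,0],"rotation": [0,0,-0.18],"claw": 1},{"offset": [-0.8,-0.68,0],"rotation": [0,0,-0.24],"claw": 1},{"offset": [-1,-0.85,0],"rotation": [0,0,-0.296],"claw": 1},{"offset": [-1,-0.85,0],"rotation": [0,0,-0.296],"claw": 1}], force=50)

```text
clock: 0.6
tcp_pos: [0.3476, 0.4446, 0.2309]
orientation: [-0.328, 3.123, -0.009]
contact_force: [-0.1, -0.5, -0.3]
grip_width: 0.0855
gripper_force: 0.0
```

```bash
python3 -c "
from h import *;go(452.5,240.3,120,102.2)"
```

```text
clk 0.60 tcp [347.6 444.6 230.9] yaw_y 102.0 j7 0.74 grip 85.5 0N | off [-0.401 -1.473  0.748] rot [-0.003  0.    -0.002]
```

Call:
drive_tool(rows=[{"offset": [-0.05,-0.25,0],"rotation": [0,0,0],"claw": 1},{"offset": [-0.1,-0.5,0],"rotation": [0,0,0],"claw": 1},{"offset": [-0.15,-0.75,0],"rotation": [0,0,0],"claw": 1},{"offset": [-0.2,-1,0],"rotation": [0,0,0],"claw": 1},{"offset": [-0.25,-1,0.3],"rotation": [0,0,0],"claw": 1},{"offset": [-0.25,-1,0.4],"rotation": [0,0,0],"claw": 1},{"offset": [-0.25,-1,0.4],"rotation": [0,0,0],"claw": 1},{"offset": [-0.25,-1,0.4],"rotation": [0,0,0],"claw": 1},{"offset": [-0.25,-1,0.4],"rotation": [0,0,0],"claw": 1}])

```text
clock: 1.35
tcp_pos: [0.4103, 0.3156, 0.1723]
orientation: [-0.335, 3.123, 0.001]
contact_force: [-0.0, 0.8, 0.9]
grip_width: 0.0854
gripper_force: 0.0
```

```bash
python3 -c "
from h import *;go(452.5,240.3,90,102.2)"
```

```text
clk 1.35 tcp [410.3 315.6 172.3] yaw_y 102.3 j7 1.01 grip 85.4 0N | off [-0.168 -0.55   0.548] rot [0. 0. 0.]
```

Call:
drive_tool(rows=[{"offset": [-0.08,-0.25,0.2],"rotation": [0,0,0],"claw": 1},{"offset": [-0.168,-0.45,0.35],"rotation": [0,0,0],"claw": 1},{"offset": [-0.168,-0.55,0.548],"rotation": [0,0,0],"claw": 1},{"offset": [-0.168,-0.55,0.548],"rotation": [0,0,0],"claw": 1},{"offset": [-0.168,-0.55,0.548],"rotation": [0,0,0],"claw": 1},{"offset": [-0.168,-0.55,0.548],"rotation": [0,0,0],"claw": 1}])

```text
clock: 1.85
tcp_pos: [0.453, 0.2411, 0.0905]
orientation: [-0.336, 3.121, 0.003]
contact_force: [1.1, 0.3, 0.3]
grip_width: 0.0852
gripper_force: 0.0
```

```bash
cat >> h.py <<'E'
def wrays(f,uv):
    uv=np.atleast_2d(np.asarray(uv,float)); d=uv-[f["cx"],f["cy"]]; r=np.linalg.norm(d,axis=1)+1e-9; th=r/foc(f)
    return -f["R"].T@f["t"], np.c_[d/r[:,None]*np.sin(th)[:,None],np.cos(th)]@f["R"]
def wplane(f,uv,z):
    c,d=wrays(f,uv); return c+d*((z-c[2])/d[:,2])[:,None]
def wshot(name):
    from bench import grab_frame
    f=grab_frame("wrist"); np.savez(f"pics/{name}.npz",**f); cv2.imwrite(f"pics/{name}.png",f["frame"][:,:,::-1]); return f
def wproj(f,X):
    c=f["R"]@np.asarray(X)+f["t"]; r=np.hypot(*c[:2]); return c[:2]/r*np.arctan2(r,c[2])*foc(f)+[f["cx"],f["cy"]]
E
python3 - <<'E'
from h import *
f=wshot("w1"); go(452.5,240.3,5,102.2)
print(f["vfov"],(-f["R"].T@f["t"]).round(3), wproj(f,[.4525,.2403,.028]).round(0))
E
```

```text
clk 1.90 tcp [453.1 241.7  90.9] yaw_y 102.3 j7 1.20 grip 85.3 0N | off [ 0.008 -0.009  0.573] rot [0.001 0.002 0.001]
65.70646984690485 [0.375 0.225 0.234] [312. 257.]
```

View pics/w1.png

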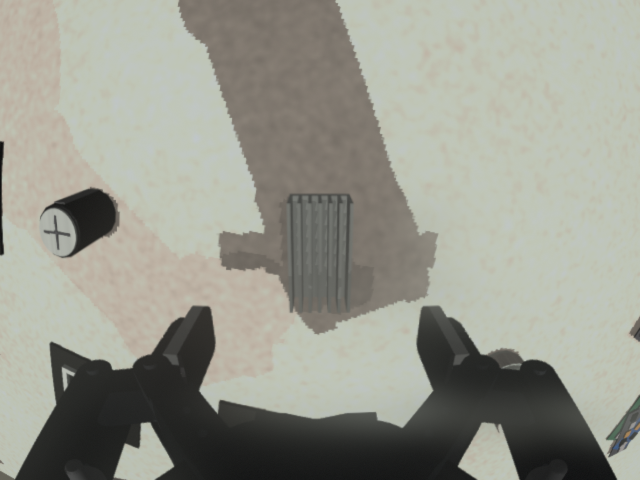

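The wrist view shows the heat sink between the fingers: top face corners about (289,196), (352,196), (350,312) and (290,312), square to the gripper. The capacitor top is at (58,233). I'll cast the corners onto the top plane before descending.

```bash
python3 - <<'E'
from h import *
f=load("w1"); p=wplane(f,[(289,197),(352,197),(350,312),(290,312)],.028)*1000
print(p.round(1).tolist(),p.mean(0).round(1)); print("cap",wplane(f,[(58,233)],.05)*1000)
v=p[0]-p[3]+p[1]-p[2]; print(np.degrees(np.arctan2(v[1],v[0])))
E
```

```text
[[419.8, 219.8, 28.0], [412.2, 254.6, 28.0], [484.0, 271.5, 28.0], [492.0, 234.3, 28.0]] [452. 245.  28.]
cap [[463.9271767   81.67997274  50.        ]]
-167.6864264378421
```

Call:
drive_tool(rows=[{"offset": [0,0.01,0.2],"rotation": [0,0,0],"claw": 1},{"offset": [0,0.01,0.38],"rotation": [0,0,0],"claw": 1},{"offset": [0,0.01,0.5],"rotation": [0,0,0],"claw": 1},{"offset": [0,0.01,0.573],"rotation": [0,0,0],"claw": 1},{"offset": [0,0.01,0.573],"rotation": [0,0,0],"claw": 1},{"offset": [0,0.01,0.573],"rotation": [0,0,0],"claw": 1},{"offset": [0,0.01,0.573],"rotation": [0,0,0],"claw": 0.3},{"offset": [0,0.01,0.573],"rotation": [0,0,0],"claw": 0.3},{"offset": [0,0.01,0.573],"rotation": [0,0,0],"claw": 0.3},{"offset": [0,0.01,0.573],"rotation": [0,0,0],"claw": 0.3},{"offset": [0,0.01,0.573],"rotation": [0,0,0],"claw": 0},{"offset": [0,0.01,0.573],"rotation": [0,0,0],"claw": 0},{"offset": [0,0.01,0.573],"rotation": [0,0,0],"claw": 0},{"offset": [0,0.01,0.573],"rotation": [0,0,0],"claw": 0},{"offset": [0,0.01,0.573],"rotation": [0,0,0],"claw": 0},{"offset": [0,0.01,0.573],"rotation": [0,0,0],"claw": 0}], force=50)

```text
clock: 3.23
tcp_pos: [0.4526, 0.2412, 0.0041]
orientation: [-0.334, 3.122, 0.001]
contact_force: [-1.0, 0.3, 6.4]
grip_width: 0.0372
gripper_force: 50.7
```

```bash
python3 -c "
from h import *;wshot('w2');go(471,-77.5,9,87.8)"
```

```text
clk 3.28 tcp [452.6 241.2   4.1] yaw_y 102.2 j7 1.20 grip 37.5 51N | off [ 0.329 -2.102 -0.035] rot [0.    0.001 0.126]
```

View pics/w2.png

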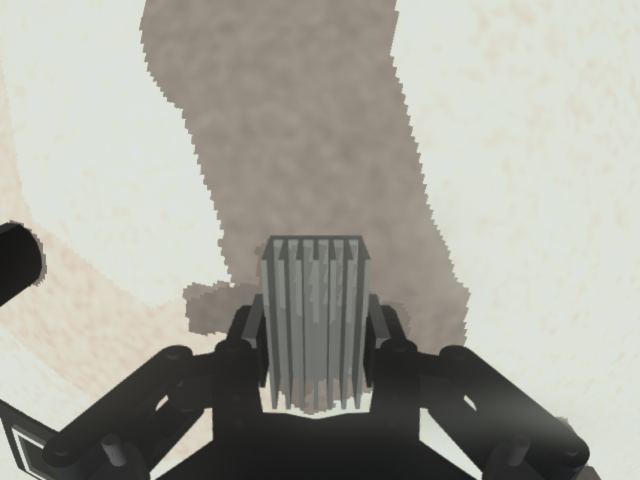

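The heat sink is gripped (37.5 mm, 51 N), centred between the pads from (262,240) to (370,410). Next I lift it and carry it to the long tray.

Call:
drive_tool(rows=[{"offset": [0,0,-0.1],"rotation": [0,0,0],"claw": 0},{"offset": [0,0,-0.3],"rotation": [0,0,0],"claw": 0},{"offset": [0,0,-0.5],"rotation": [0,0,0],"claw": 0},{"offset": [0,0,-0.65],"rotation": [0,0,0],"claw": 0},{"offset": [0.02,-0.1,-0.7],"rotation": [0,0,0.02],"claw": 0},{"offset": [0.05,-0.3,-0.7],"rotation": [0,0,0.04],"claw": 0},{"offset": [0.08,-0.5,-0.7],"rotation": [0,0,0.06],"claw": 0},{"offset": [0.11,-0.7,-0.7],"rotation": [0,0,0.08],"claw": 0},{"offset": [0.14,-0.9,-0.7],"rotation": [0,0,0.1],"claw": 0},{"offset": [0.16,-1,-0.7],"rotation": [0,0,0.126],"claw": 0},{"offset": [0.16,-1,-0.7],"rotation": [0,0,0.126],"claw": 0}])

```text
clock: 4.2
tcp_pos: [0.4594, 0.0841, 0.1076]
orientation: [-0.078, -3.139, 0.003]
contact_force: [-0.3, 0.3, -1.3]
grip_width: 0.0372
gripper_force: 50.4
```

```bash
python3 -c "
from h import *;go(471,-77.5,9,87.8)"
```

```text
clk 4.20 tcp [459.4  84.1 107.6] yaw_y 87.1 j7 1.27 grip 37.2 50N | off [-0.132 -1.07   0.66 ] rot [-0.001 -0.001 -0.006]
```

Call:
drive_tool(rows=[{"offset": [-0.03,-0.2,0],"rotation": [0,0,0],"claw": 0},{"offset": [-0.05,-0.4,0],"rotation": [0,0,0],"claw": 0},{"offset": [-0.08,-0.6,0],"rotation": [0,0,0],"claw": 0},{"offset": [-0.1,-0.8,0],"rotation": [0,0,0],"claw": 0},{"offset": [-0.12,-0.95,0],"rotation": [0,0,0],"claw": 0},{"offset": [-0.13,-1,0],"rotation": [0,0,0],"claw": 0},{"offset": [-0.13,-1,0],"rotation": [0,0,0],"claw": 0},{"offset": [-0.13,-1,0.1],"rotation": [0,0,0],"claw": 0},{"offset": [-0.13,-1,0.2],"rotation": [0,0,0],"claw": 0},{"offset": [-0.13,-1,0.2],"rotation": [0,0,0],"claw": 0},{"offset": [-0.13,-1,0.2],"rotation": [0,0,0],"claw": 0}])

```text
clock: 5.12
tcp_pos: [0.4733, -0.0597, 0.0776]
orientation: [-0.057, -3.139, -0.001]
contact_force: [1.0, -0.6, -1.0]
grip_width: 0.0369
gripper_force: 50.5
```

```bash
python3 - <<'E'
from h import *
f=wshot("w3");go(471,-77.5,9,87.8)
E
```

```text
clk 5.17 tcp [473.9 -60.1  78.2] yaw_y 87.9 j7 1.64 grip 36.6 50N | off [ 0.015 -0.117  0.461] rot [ 0.    -0.     0.001]
```

View pics/w3.png

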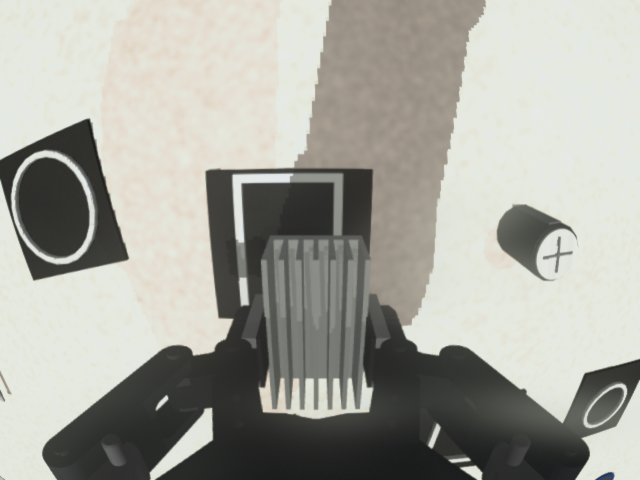

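The tray plate's near corners are at (207,170) and (373,169). The inside frame corners are about (240,182) and (335,183), and the large round ring is centred near (54,206).

```bash
python3 - <<'E'
from h import *
f=load("w3")
p=wplane(f,[(207,171),(372,170)],.004)*1000; q=wplane(f,[(235,176),(342,175)],.009)*1000
print(p.round(1).tolist(),p.mean(0)," frame outer",q.round(1).tolist(),q.mean(0)); print("cap",wplane(f,[(556,253)],.05)*1000)
P=wplane(f,[(0,160),(90,120),(128,258),(33,280)],.004)*1000; print("large",P.round(1).tolist(),P.mean(0))
E
```

```text
[[418.9, -122.0, 4.0], [422.7, -23.4, 4.0]] [420.81483039 -72.65855063   4.        ]  frame outer [[422.4, -103.6, 9.0], [424.6, -41.6, 9.0]] [423.50211705 -72.59638523   9.        ]
cap [[462.88117212  79.9283528   50.        ]]
large [[391.7, -297.7, 4.0], [377.5, -202.1, 4.0], [473.2, -187.0, 4.0], [490.7, -287.5, 4.0]] [ 433.28266985 -243.57474844    4.        ]
```

Call:
drive_tool(rows=[{"offset": [0.017,-0.06,0.05],"rotation": [0,0,0],"claw": 0},{"offset": [0.017,-0.107,0.15],"rotation": [0,0,0],"claw": 0},{"offset": [0.017,-0.107,0.25],"rotation": [0,0,0],"claw": 0},{"offset": [0.017,-0.107,0.33],"rotation": [0,0,0],"claw": 0},{"offset": [0.017,-0.107,0.39],"rotation": [0,0,0],"claw": 0},{"offset": [0.017,-0.107,0.43],"rotation": [0,0,0],"claw": 0},{"offset": [0.017,-0.107,0.45],"rotation": [0,0,0],"claw": 0},{"offset": [0.017,-0.107,0.46],"rotation": [0,0,0],"claw": 0},{"offset": [0.017,-0.107,0.46],"rotation": [0,0,0],"claw": 0},{"offset": [0.017,-0.107,0.46],"rotation": [0,0,0],"claw": 0},{"offset": [0.017,-0.107,0.46],"rotation": [0,0,0],"claw": 0}])

```text
clock: 6.08
tcp_pos: [0.4712, -0.0775, 0.0096]
orientation: [0.061, 3.14, 0.0]
contact_force: [-0.4, -1.1, -0.7]
grip_width: 0.0373
gripper_force: 50.5
```

```bash
python3 -c "
from h import *;go(471,-76,9,87.8)"
```

```text
clk 6.08 tcp [471.2 -77.5   9.6] yaw_y 87.8 j7 1.71 grip 37.3 50N | off [0.002 0.01  0.004] rot [ 0.     0.001 -0.   ]
```

Now I lower it 1.5 mm, open, retreat up and start toward the capacitor.

Call:
drive_tool(rows=[{"offset": [0,0,0.005],"rotation": [0,0,0],"claw": 0},{"offset": [0,0,0.01],"rotation": [0,0,0],"claw": 0},{"offset": [0,0,0.01],"rotation": [0,0,0],"claw": 0},{"offset": [0,0,0.01],"rotation": [0,0,0],"claw": 0.5},{"offset": [0,0,0.01],"rotation": [0,0,0],"claw": 0.6},{"offset": [0,0,0.01],"rotation": [0,0,0],"claw": 0.8},{"offset": [0,0,0.01],"rotation": [0,0,0],"claw": 1},{"offset": [0,0,0],"rotation": [0,0,0],"claw": 1},{"offset": [0,0,-0.05],"rotation": [0,0,0],"claw": 1},{"offset": [0,0,-0.2],"rotation": [0,0,0],"claw": 1},{"offset": [0,0,-0.4],"rotation": [0,0,0],"claw": 1},{"offset": [0,0,-0.6],"rotation": [0,0,0],"claw": 1},{"offset": [0,0.2,-0.8],"rotation": [0,0,0],"claw": 1},{"offset": [0,0.4,-0.8],"rotation": [0,0,0],"claw": 1},{"offset": [0,0.6,-0.8],"rotation": [0,0,0],"claw": 1},{"offset": [0,0.8,-0.8],"rotation": [0,0,0],"claw": 1},{"offset": [0,1,-0.8],"rotation": [0,0,0],"claw": 1},{"offset": [0,1,-0.8],"rotation": [0,0,0],"claw": 1},{"offset": [0,1,-0.8],"rotation": [0,0,0],"claw": 1},{"offset": [0,1,-0.8],"rotation": [0,0,0],"claw": 1}])

```text
clock: 7.75
tcp_pos: [0.4764, 0.0718, 0.1294]
orientation: [-0.061, -3.141, 0.001]
contact_force: [-0.7, -0.1, 0.5]
grip_width: 0.0854
gripper_force: 0.0
```

```bash
python3 - <<'E'
from h import *
from bench import grab_frame
go(463,79,18,87.8)
f=grab_frame("top"); P=cloud(f); w=P[225:295,320:372].reshape(-1,3)*1000; s=w[(w[:,2]>20)&(w[:,2]<40)&(abs(w[:,0]-471)<60)&(abs(w[:,1]+77)<45)]
print(len(s),np.median(s[:,2]),[np.round(a,1) for a in cv2.minAreaRect(s[:,:2].astype(np.float32))])
E
```

```text
clk 7.75 tcp [476.4  71.8 129.4] yaw_y 87.8 j7 1.31 grip 85.4 0N | off [0.091 0.045 0.743] rot [-0. -0. -0.]
198 29.98975418741334 [array([473.5, -80.1]), array([38.2, 69.7]), np.float64(87.5)]
```

The top camera reads the placed heat sink about 3 mm from the tray centre at the right angle. The camera bias against the tool is about (+2,−2.5) mm, and I correct for it. Next is the capacitor.

Call:
drive_tool(rows=[{"offset": [0.094,0.041,0.05],"rotation": [0,0,0],"claw": 1},{"offset": [0.094,0.041,0.05],"rotation": [0,0,0],"claw": 1},{"offset": [0.094,0.041,0.2],"rotation": [0,0,0],"claw": 1},{"offset": [0.094,0.041,0.4],"rotation": [0,0,0],"claw": 1},{"offset": [0.094,0.041,0.6],"rotation": [0,0,0],"claw": 1},{"offset": [0.094,0.041,0.7],"rotation": [0,0,0],"claw": 1},{"offset": [0.094,0.041,0.743],"rotation": [0,0,0],"claw": 1},{"offset": [0.094,0.041,0.743],"rotation": [0,0,0],"claw": 1},{"offset": [0.094,0.041,0.743],"rotation": [0,0,0],"claw": 0.5},{"offset": [0.094,0.041,0.743],"rotation": [0,0,0],"claw": 0.4},{"offset": [0.094,0.041,0.743],"rotation": [0,0,0],"claw": 0.3},{"offset": [0.094,0.041,0.743],"rotation": [0,0,0],"claw": 0.2},{"offset": [0.094,0.041,0.743],"rotation": [0,0,0],"claw": 0},{"offset": [0.094,0.041,0.743],"rotation": [0,0,0],"claw": 0},{"offset": [0.094,0.041,0.743],"rotation": [0,0,0],"claw": 0},{"offset": [0.094,0.041,0.743],"rotation": [0,0,0],"claw": 0},{"offset": [0.094,0.041,0.743],"rotation": [0,0,0],"claw": 0}], force=40)

```text
clock: 9.22
tcp_pos: [0.4634, 0.0792, 0.0188]
orientation: [0.061, 3.139, 0.001]
contact_force: [-1.2, -0.3, 7.4]
grip_width: 0.0352
gripper_force: 39.2
```

```bash
python3 -c "
from h import *;wshot('w4');go(657.5,239.5,22.5,87.8)"
```

```text
clk 9.27 tcp [463.4  79.2  18.8] yaw_y 87.8 j7 1.33 grip 34.7 39N | off [-1.251  1.118 -0.022] rot [ 0.     0.001 -0.   ]
```

View pics/w4.png

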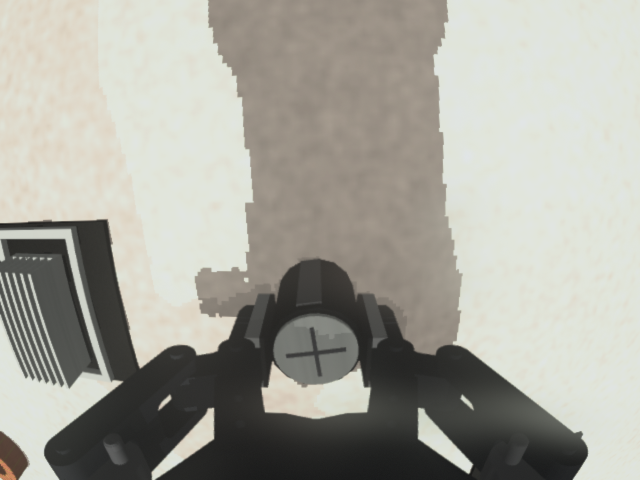

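The capacitor (top at (316,348)) is centred between the pads at 35 mm, and the heat sink lies inside its frame at left. Next I lift and carry it to the small round tray.

Call:
drive_tool(rows=[{"offset": [0,0,-0.1],"rotation": [0,0,0],"claw": 0},{"offset": [0,0,-0.25],"rotation": [0,0,0],"claw": 0},{"offset": [0,0,-0.4],"rotation": [0,0,0],"claw": 0},{"offset": [-0.1,0.1,-0.5],"rotation": [0,0,0],"claw": 0},{"offset": [-0.25,0.22,-0.5],"rotation": [0,0,0],"claw": 0},{"offset": [-0.4,0.36,-0.5],"rotation": [0,0,0],"claw": 0},{"offset": [-0.55,0.5,-0.5],"rotation": [0,0,0],"claw": 0},{"offset": [-0.7,0.64,-0.5],"rotation": [0,0,0],"claw": 0},{"offset": [-0.85,0.78,-0.5],"rotation": [0,0,0],"claw": 0},{"offset": [-0.95,0.92,-0.5],"rotation": [0,0,0],"claw": 0},{"offset": [-1,1,-0.5],"rotation": [0,0,0],"claw": 0},{"offset": [-1,1,-0.5],"rotation": [0,0,0],"claw": 0},{"offset": [-1,1,-0.5],"rotation": [0,0,0],"claw": 0}])

```text
clock: 10.35
tcp_pos: [0.618, 0.2236, 0.0926]
orientation: [-0.059, -3.141, 0.0]
contact_force: [-0.0, -0.5, -1.7]
grip_width: 0.0349
gripper_force: 40.1
```

```bash
python3 -c "
from h import *;wshot('w5');go(657.5,239.5,23.5,87.8)"
```

```text
clk 10.40 tcp [617.7 222.3  92.6] yaw_y 87.8 j7 1.17 grip 34.6 40N | off [-0.261  0.126  0.46 ] rot [-0. -0. -0.]
```

View pics/w5.png

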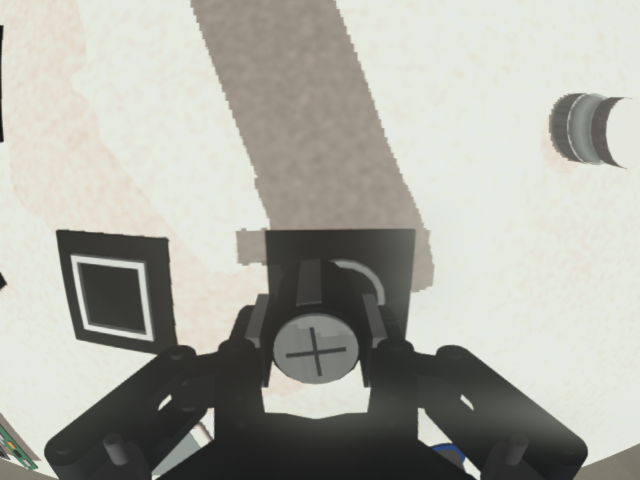

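The small round tray's near corners are at (265,230) and (415,230). The square tray's corners are at (57,231), (168,239), (176,353) and (77,338). The jar, at (590,130), is undisturbed.

```bash
python3 - <<'E'
from h import *
f=load("w5")
p=wplane(f,[(265,230),(415,230)],.004)*1000
v=p[1]-p[0]; n=np.array([v[1],-v[0],0])/np.linalg.norm(v); print(p.round(1).tolist(),p.mean(0)+50*n, np.linalg.norm(v))
P=wplane(f,[(57,231),(168,239),(176,353),(77,338)],.004)*1000; print("sq",P.round(1).tolist(),P.mean(0).round(1))
E
```

```text
[[606.6, 192.0, 4.0], [610.2, 291.4, 4.0]] [658.39919469 239.89540587   4.        ] 99.48837681457164
sq [[600.0, 23.3, 4.0], [610.3, 122.7, 4.0], [705.8, 109.7, 4.0], [697.7, 12.0, 4.0]] [653.4  66.9   4. ]
```

Call:
drive_tool(rows=[{"offset": [-0.12,0.06,0],"rotation": [0,0,0],"claw": 0},{"offset": [-0.22,0.12,0],"rotation": [0,0,0],"claw": 0},{"offset": [-0.264,0.127,0.1],"rotation": [0,0,0],"claw": 0},{"offset": [-0.264,0.127,0.2],"rotation": [0,0,0],"claw": 0},{"offset": [-0.264,0.127,0.3],"rotation": [0,0,0],"claw": 0},{"offset": [-0.264,0.127,0.37],"rotation": [0,0,0],"claw": 0},{"offset": [-0.264,0.127,0.42],"rotation": [0,0,0],"claw": 0},{"offset": [-0.264,0.127,0.445],"rotation": [0,0,0],"claw": 0},{"offset": [-0.264,0.127,0.455],"rotation": [0,0,0],"claw": 0},{"offset": [-0.264,0.127,0.46],"rotation": [0,0,0],"claw": 0},{"offset": [-0.264,0.127,0.46],"rotation": [0,0,0],"claw": 0},{"offset": [-0.264,0.127,0.46],"rotation": [0,0,0],"claw": 0}])

```text
clock: 11.4
tcp_pos: [0.6592, 0.2408, 0.0244]
orientation: [0.061, 3.14, 0.001]
contact_force: [-0.4, -0.1, -0.3]
grip_width: 0.0347
gripper_force: 40.1
```

```bash
python3 -c "
from h import *;go(658,239.7,23,87.8)"
```

```text
clk 11.40 tcp [659.2 240.8  24.4] yaw_y 87.8 j7 1.18 grip 34.7 40N | off [ 0.008 -0.008  0.01 ] rot [ 0.     0.001 -0.   ]
```

Call:
drive_tool(rows=[{"offset": [0,0,0.006],"rotation": [0,0,0],"claw": 0},{"offset": [0,0,0.01],"rotation": [0,0,0],"claw": 0},{"offset": [0,0,0.01],"rotation": [0,0,0],"claw": 0},{"offset": [0,0,0.01],"rotation": [0,0,0],"claw": 0.5},{"offset": [0,0,0.01],"rotation": [0,0,0],"claw": 0.6},{"offset": [0,0,0.01],"rotation": [0,0,0],"claw": 0.8},{"offset": [0,0,0.01],"rotation": [0,0,0],"claw": 1},{"offset": [0,0,0],"rotation": [0,0,0],"claw": 1},{"offset": [0,0,-0.1],"rotation": [0,0,0],"claw": 1},{"offset": [0,0,-0.3],"rotation": [0,0,0],"claw": 1},{"offset": [0,0,-0.5],"rotation": [0,0,0],"claw": 1},{"offset": [0,0,-0.7],"rotation": [0,0,0],"claw": 1},{"offset": [0,-0.2,-0.7],"rotation": [0,0,-0.06],"claw": 1},{"offset": [0,-0.4,-0.7],"rotation": [0,0,-0.12],"claw": 1},{"offset": [0,-0.6,-0.7],"rotation": [0,0,-0.18],"claw": 1},{"offset": [0,-0.8,-0.7],"rotation": [0,0,-0.219],"claw": 1},{"offset": [0,-1,-0.7],"rotation": [0,0,-0.219],"claw": 1},{"offset": [0,-1,-0.7],"rotation": [0,0,-0.219],"claw": 1},{"offset": [0,-1,-0.7],"rotation": [0,0,-0.219],"claw": 1}])

```text
clock: 12.98
tcp_pos: [0.6534, 0.0873, 0.1301]
orientation: [-0.615, 3.08, -0.002]
contact_force: [0.3, 0.8, -0.5]
grip_width: 0.0857
gripper_force: 0.0
```

```bash
python3 - <<'E'
from h import *
from bench import grab_frame
go(637,-92,90,112.9)
f=grab_frame("top"); P=cloud(f)*1000; u,v=229,187; w=P[v-25:v+25,u-25:u+25].reshape(-1,3); s=w[(w[:,2]>42)&(w[:,2]<66)]
print(len(s),np.median(s[:,2]),[np.round(a,1) for a in cv2.minAreaRect(s[:,:2].astype(np.float32))])
E
```

```text
clk 12.98 tcp [653.4  87.3 130.1] yaw_y 112.6 j7 1.76 grip 85.7 0N | off [ 0.56  -1.061  0.269] rot [-0.001  0.    -0.003]
156 51.75193935921796 [array([659.5, 237.7]), array([34.4, 34.8]), np.float64(48.4)]
```

The capacitor is centred in its tray. On to the fan.

Call:
drive_tool(rows=[{"offset": [0.12,-0.22,0],"rotation": [0,0,0],"claw": 1},{"offset": [0.24,-0.44,0],"rotation": [0,0,0],"claw": 1},{"offset": [0.36,-0.66,0],"rotation": [0,0,0],"claw": 1},{"offset": [0.48,-0.88,0.1],"rotation": [0,0,0],"claw": 1},{"offset": [0.56,-1,0.2],"rotation": [0,0,-0.003],"claw": 1},{"offset": [0.56,-1,0.27],"rotation": [0,0,-0.003],"claw": 1},{"offset": [0.56,-1,0.27],"rotation": [0,0,-0.003],"claw": 1},{"offset": [0.56,-1,0.27],"rotation": [0,0,-0.003],"claw": 1}])

```text
clock: 13.7
tcp_pos: [0.6341, -0.0774, 0.0881]
orientation: [0.636, -3.076, -0.003]
contact_force: [0.4, 0.8, 0.1]
grip_width: 0.0853
gripper_force: 0.0
```

```bash
python3 - <<'E'
from h import *
f=wshot("w6");go(637,-92,5,112.9)
E
```

```text
clk 13.75 tcp [634.8 -77.   88.8] yaw_y 113.4 j7 2.04 grip 85.5 0N | off [ 0.027 -0.098  0.558] rot [0.001 0.001 0.004]
```

View pics/w6.png

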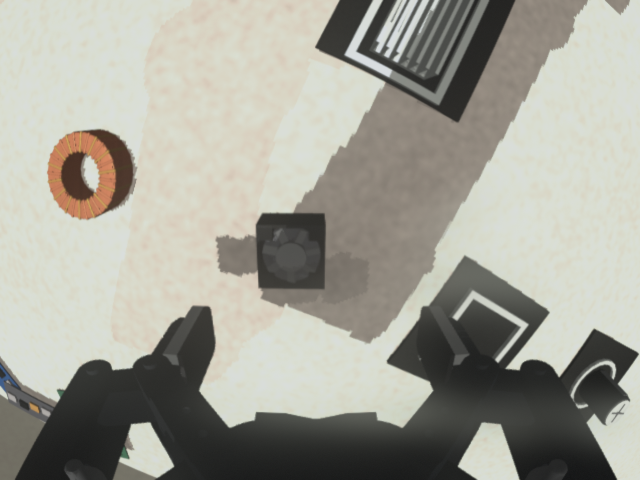

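The fan's top face is about (258,228) to (325,290), square to the gripper, and the choke ring is centred near (82,175).

```bash
python3 - <<'E'
from h import *
f=load("w6")
p=wplane(f,[(258,228),(325,228),(324,290),(257,288)],.028)*1000; print(p.round(1).tolist(),p.mean(0).round(1))
h=cv2.cvtColor(f["frame"],cv2.COLOR_RGB2HSV); m=cv2.inRange(h,(5,110,120),(20,255,255)); m[:,200:]=0
c=max(cv2.findContours(m,0,1)[0],key=cv2.contourArea); q=wplane(f,c[:,0],.026)*1000
(e,r)=cv2.minEnclosingCircle(q[:,:2].astype(np.float32)); print("choke",np.round(e,1),round(r,1))
go(*p.mean(0)[:2],5,112.9)
E
```

```text
[[629.0, -114.5, 28.0], [613.8, -79.1, 28.0], [649.8, -63.8, 28.0], [665.0, -101.8, 28.0]] [639.4 -89.8  28. ]
choke [ 643.2 -236.9] 28.8
clk 13.75 tcp [634.8 -77.   88.8] yaw_y 113.4 j7 2.04 grip 85.5 0N | off [ 0.006 -0.091  0.558] rot [0.001 0.001 0.004]
```

Call:
drive_tool(rows=[{"offset": [0.017,-0.095,0.05],"rotation": [0,0,0.004],"claw": 1},{"offset": [0.017,-0.095,0.2],"rotation": [0,0,0.004],"claw": 1},{"offset": [0.017,-0.095,0.36],"rotation": [0,0,0.004],"claw": 1},{"offset": [0.017,-0.095,0.48],"rotation": [0,0,0.004],"claw": 1},{"offset": [0.017,-0.095,0.55],"rotation": [0,0,0.004],"claw": 1},{"offset": [0.017,-0.095,0.558],"rotation": [0,0,0.004],"claw": 1},{"offset": [0.017,-0.095,0.558],"rotation": [0,0,0.004],"claw": 1},{"offset": [0.017,-0.095,0.558],"rotation": [0,0,0.004],"claw": 0.5},{"offset": [0.017,-0.095,0.558],"rotation": [0,0,0.004],"claw": 0.4},{"offset": [0.017,-0.095,0.558],"rotation": [0,0,0.004],"claw": 0.3},{"offset": [0.017,-0.095,0.558],"rotation": [0,0,0.004],"claw": 0.2},{"offset": [0.017,-0.095,0.558],"rotation": [0,0,0.004],"claw": 0},{"offset": [0.017,-0.095,0.558],"rotation": [0,0,0.004],"claw": 0},{"offset": [0.017,-0.095,0.558],"rotation": [0,0,0.004],"claw": 0},{"offset": [0.017,-0.095,0.558],"rotation": [0,0,0.004],"claw": 0},{"offset": [0.017,-0.095,0.558],"rotation": [0,0,0.004],"claw": 0}], force=40)

```text
clock: 15.08
tcp_pos: [0.6379, -0.0943, 0.0056]
orientation: [-0.619, 3.078, -0.001]
contact_force: [-0.4, 1.0, 6.2]
grip_width: 0.0395
gripper_force: 41.8
```

```bash
python3 -c "
from h import *;go(653.3,66,10,83.9)"
```

```text
clk 15.08 tcp [637.9 -94.3   5.6] yaw_y 112.8 j7 2.06 grip 39.5 42N | off [-0.508  0.946 -0.029] rot [-0.     0.001  0.252]
```

Call:
drive_tool(rows=[{"offset": [0,0,-0.1],"rotation": [0,0,0],"claw": 0},{"offset": [0,0,-0.25],"rotation": [0,0,0],"claw": 0},{"offset": [0,0,-0.4],"rotation": [0,0,0],"claw": 0},{"offset": [-0.06,0.12,-0.4],"rotation": [0,0,0.03],"claw": 0},{"offset": [-0.14,0.28,-0.4],"rotation": [0,0,0.07],"claw": 0},{"offset": [-0.22,0.43,-0.4],"rotation": [0,0,0.11],"claw": 0},{"offset": [-0.3,0.58,-0.4],"rotation": [0,0,0.15],"claw": 0},{"offset": [-0.38,0.72,-0.4],"rotation": [0,0,0.19],"claw": 0},{"offset": [-0.45,0.86,-0.4],"rotation": [0,0,0.23],"claw": 0},{"offset": [-0.508,0.946,-0.4],"rotation": [0,0,0.252],"claw": 0},{"offset": [-0.508,0.946,-0.4],"rotation": [0,0,0.252],"claw": 0},{"offset": [-0.508,0.946,-0.4],"rotation": [0,0,0.252],"claw": 0},{"offset": [-0.508,0.946,-0.4],"rotation": [0,0,0.252],"claw": 0}])

```text
clock: 16.17
tcp_pos: [0.6522, 0.0646, 0.0644]
orientation: [-0.168, -3.137, 0.002]
contact_force: [-0.4, -1.1, -0.5]
grip_width: 0.0395
gripper_force: 41.1
```

```bash
python3 -c "
from h import *;go(653.3,66,10,83.9)"
```

```text
clk 16.17 tcp [652.2  64.6  64.4] yaw_y 83.9 j7 1.39 grip 39.5 41N | off [-0.006  0.011  0.363] rot [-0.001 -0.    -0.   ]
```

Call:
drive_tool(rows=[{"offset": [-0.006,0.011,0.05],"rotation": [0,0,0],"claw": 0},{"offset": [-0.006,0.011,0.13],"rotation": [0,0,0],"claw": 0},{"offset": [-0.006,0.011,0.21],"rotation": [0,0,0],"claw": 0},{"offset": [-0.006,0.011,0.28],"rotation": [0,0,0],"claw": 0},{"offset": [-0.006,0.011,0.33],"rotation": [0,0,0],"claw": 0},{"offset": [-0.006,0.011,0.35],"rotation": [0,0,0],"claw": 0},{"offset": [-0.006,0.011,0.363],"rotation": [0,0,0],"claw": 0},{"offset": [-0.006,0.011,0.363],"rotation": [0,0,0],"claw": 0},{"offset": [-0.006,0.011,0.363],"rotation": [0,0,0],"claw": 0},{"offset": [-0.006,0.011,0.363],"rotation": [0,0,0],"claw": 0}])

```text
clock: 17.0
tcp_pos: [0.6538, 0.0677, 0.0101]
orientation: [0.168, 3.137, 0.0]
contact_force: [-0.4, -0.2, 0.5]
grip_width: 0.0393
gripper_force: 41.1
```

```bash
python3 -c "
from h import *;go(653.3,66,9.6,83.9)"
```

```text
clk 17.00 tcp [653.8  67.7  10.1] yaw_y 83.9 j7 1.40 grip 39.3 41N | off [ 0.002 -0.011  0.003] rot [ 0.  0. -0.]
```

Call:
drive_tool(rows=[{"offset": [0,-0.005,0.004],"rotation": [0,0,0],"claw": 0},{"offset": [0,-0.005,0.004],"rotation": [0,0,0],"claw": 0},{"offset": [0,-0.005,0.004],"rotation": [0,0,0],"claw": 0.5},{"offset": [0,-0.005,0.004],"rotation": [0,0,0],"claw": 0.6},{"offset": [0,-0.005,0.004],"rotation": [0,0,0],"claw": 0.8},{"offset": [0,-0.005,0.004],"rotation": [0,0,0],"claw": 1},{"offset": [0,-0.005,0],"rotation": [0,0,0],"claw": 1},{"offset": [0,-0.005,-0.1],"rotation": [0,0,0],"claw": 1},{"offset": [0,-0.005,-0.3],"rotation": [0,0,0],"claw": 1},{"offset": [0,-0.005,-0.5],"rotation": [0,0,0],"claw": 1},{"offset": [0,-0.2,-0.6],"rotation": [0,0,0],"claw": 1},{"offset": [0,-0.4,-0.6],"rotation": [0,0,0],"claw": 1},{"offset": [0,-0.6,-0.6],"rotation": [0,0,0],"claw": 1},{"offset": [0,-0.8,-0.6],"rotation": [0,0,0],"claw": 1},{"offset": [0,-1,-0.6],"rotation": [0,0,0],"claw": 1},{"offset": [0,-1,-0.6],"rotation": [0,0,0],"claw": 1},{"offset": [0,-1,-0.6],"rotation": [0,0,0],"claw": 1}])

```text
clock: 18.42
tcp_pos: [0.6373, -0.0848, 0.1014]
orientation: [0.175, 3.136, -0.002]
contact_force: [0.7, 0.5, 0.6]
grip_width: 0.0853
gripper_force: 0.0
```

```bash
python3 - <<'E'
from h import *
from bench import grab_frame
go(642,-237.5,90,83.9)
f=grab_frame("top"); P=cloud(f)*1000; u,v=293,189; w=P[v-18:v+18,u-18:u+18].reshape(-1,3); s=w[(w[:,2]>22)&(w[:,2]<46)]
print(len(s),np.median(s[:,2]),[np.round(a,1) for a in cv2.minAreaRect(s[:,:2].astype(np.float32))])
E
```

```text
clk 18.42 tcp [637.3 -84.8 101.4] yaw_y 83.6 j7 1.62 grip 85.3 0N | off [-0.144 -1.008  0.077] rot [-0.001  0.001 -0.003]
221 28.6548389826049 [array([655.1,  64.3]), array([39.9, 40.8]), np.float64(83.9)]
```

The fan is centred and square. Now the choke.

Call:
drive_tool(rows=[{"offset": [-0.03,-0.2,0],"rotation": [0,0,0],"claw": 1},{"offset": [-0.06,-0.4,0],"rotation": [0,0,0],"claw": 1},{"offset": [-0.09,-0.6,0],"rotation": [0,0,0],"claw": 1},{"offset": [-0.12,-0.8,0],"rotation": [0,0,0],"claw": 1},{"offset": [-0.144,-1,0],"rotation": [0,0,0],"claw": 1},{"offset": [-0.144,-1,0],"rotation": [0,0,0],"claw": 1},{"offset": [-0.144,-1,0],"rotation": [0,0,0],"claw": 1},{"offset": [-0.144,-1,0],"rotation": [0,0,0],"claw": 1}])

```text
clock: 19.13
tcp_pos: [0.6437, -0.2308, 0.1001]
orientation: [0.165, 3.137, 0.002]
contact_force: [1.3, 0.3, -0.1]
grip_width: 0.0852
gripper_force: 0.0
```

```bash
python3 - <<'E'
from h import *
f=wshot("w7")
h=cv2.cvtColor(f["frame"],cv2.COLOR_RGB2HSV); m=cv2.inRange(h,(5,110,70),(20,255,255))
c=max(cv2.findContours(m,0,1)[0],key=cv2.contourArea); q=wplane(f,c[:,0],.026)*1000
(e,r)=cv2.minEnclosingCircle(q[:,:2].astype(np.float32)); print("choke",np.round(e,1),round(r,1),cv2.boundingRect(c))
go(642.5,-237.5,5,83.9)
E
```

```text
choke [ 634.3 -234.6] 26.4 (264, 208, 84, 47)
clk 19.18 tcp [ 643.8 -230.1  100.1] yaw_y 84.1 j7 1.85 grip 85.0 0N | off [ 0.004 -0.051  0.634] rot [0.001 0.    0.001]
```

View pics/w7.png

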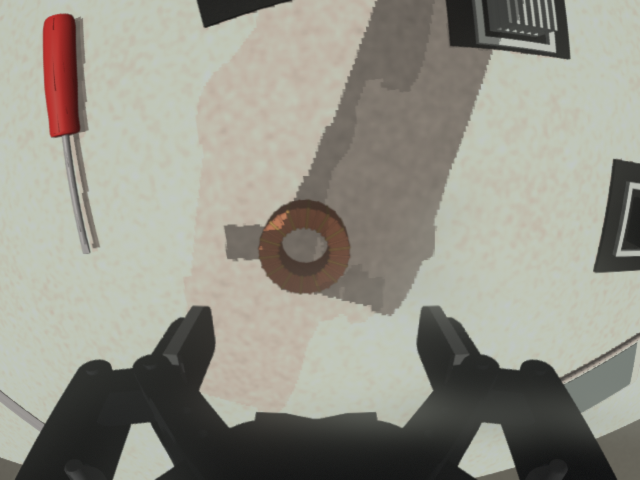

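The choke ring lies at (305,248) between the fingers, with the screwdriver well clear at left. The mask was cut by shadow, so I keep the earlier agreeing estimate of (642.5,−237.5).

Call:
drive_tool(rows=[{"offset": [0.004,-0.047,0.05],"rotation": [0,0,0],"claw": 1},{"offset": [0.004,-0.047,0.2],"rotation": [0,0,0],"claw": 1},{"offset": [0.004,-0.047,0.4],"rotation": [0,0,0],"claw": 1},{"offset": [0.004,-0.047,0.54],"rotation": [0,0,0],"claw": 1},{"offset": [0.004,-0.047,0.61],"rotation": [0,0,0],"claw": 1},{"offset": [0.004,-0.047,0.634],"rotation": [0,0,0],"claw": 1},{"offset": [0.004,-0.047,0.634],"rotation": [0,0,0],"claw": 1},{"offset": [0.004,-0.047,0.634],"rotation": [0,0,0],"claw": 0.7},{"offset": [0.004,-0.047,0.634],"rotation": [0,0,0],"claw": 0.6},{"offset": [0.004,-0.047,0.634],"rotation": [0,0,0],"claw": 0.5},{"offset": [0.004,-0.047,0.634],"rotation": [0,0,0],"claw": 0.3},{"offset": [0.004,-0.047,0.634],"rotation": [0,0,0],"claw": 0},{"offset": [0.004,-0.047,0.634],"rotation": [0,0,0],"claw": 0},{"offset": [0.004,-0.047,0.634],"rotation": [0,0,0],"claw": 0},{"offset": [0.004,-0.047,0.634],"rotation": [0,0,0],"claw": 0},{"offset": [0.004,-0.047,0.634],"rotation": [0,0,0],"claw": 0}], force=50)

```text
clock: 20.52
tcp_pos: [0.643, -0.2402, 0.0073]
orientation: [0.168, 3.134, -0.001]
contact_force: [-1.4, 0.7, 6.6]
grip_width: 0.0566
gripper_force: 52.2
```

```bash
python3 -c "
from h import *;go(432.8,-245,9,83.9)"
```

```text
clk 20.52 tcp [ 643.  -240.2    7.3] yaw_y 83.9 j7 1.88 grip 56.6 52N | off [ 1.39  -0.181 -0.016] rot [-0.     0.002 -0.   ]
```

Call:
drive_tool(rows=[{"offset": [0,0,-0.1],"rotation": [0,0,0],"claw": 0},{"offset": [0,0,-0.25],"rotation": [0,0,0],"claw": 0},{"offset": [0.05,0,-0.4],"rotation": [0,0,0],"claw": 0},{"offset": [0.2,-0.03,-0.4],"rotation": [0,0,0],"claw": 0},{"offset": [0.4,-0.06,-0.4],"rotation": [0,0,0],"claw": 0},{"offset": [0.6,-0.09,-0.4],"rotation": [0,0,0],"claw": 0},{"offset": [0.8,-0.12,-0.4],"rotation": [0,0,0],"claw": 0},{"offset": [0.95,-0.15,-0.4],"rotation": [0,0,0],"claw": 0},{"offset": [1,-0.181,-0.4],"rotation": [0,0,0],"claw": 0},{"offset": [1,-0.181,-0.4],"rotation": [0,0,0],"claw": 0},{"offset": [1,-0.181,-0.4],"rotation": [0,0,0],"claw": 0}])

```text
clock: 21.43
tcp_pos: [0.491, -0.2514, 0.0662]
orientation: [0.169, 3.134, -0.001]
contact_force: [1.2, -0.4, -1.1]
grip_width: 0.0569
gripper_force: 53.9
```

```bash
python3 -c "
from h import *;wshot('w8');go(432.8,-245,12,83.9)"
```

```text
clk 21.48 tcp [ 491.7 -251.    66. ] yaw_y 83.9 j7 1.96 grip 56.4 54N | off [ 0.396 -0.002  0.359] rot [-0.     0.001  0.   ]
```

View pics/w8.png

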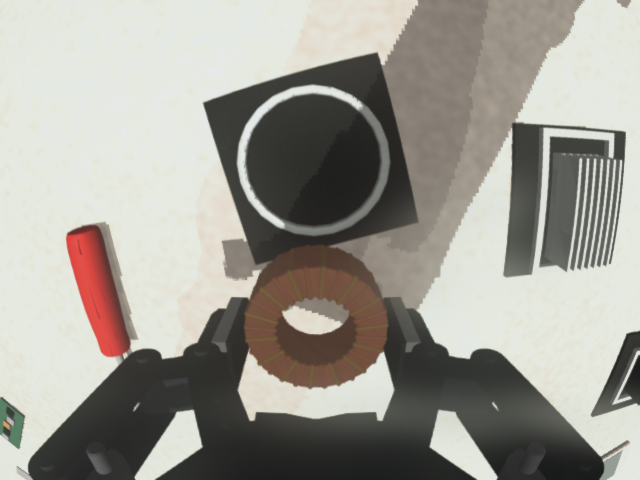

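The choke is held level and centred at (316,316). The large round tray is ahead, with corners (204,102), (378,53), (418,222) and (258,264).

```bash
python3 - <<'E'
from h import *
f=load("w8"); p=wplane(f,[(204,102),(378,53),(418,222),(258,264)],.004)*1000; print(p.round(1).tolist(),p.mean(0).round(1))
print(np.linalg.norm(np.diff(p,axis=0),axis=1).round(1))
E
```

```text
[[392.2, -302.1, 4.0], [376.5, -203.9, 4.0], [474.7, -187.9, 4.0], [490.7, -285.0, 4.0]] [ 433.5 -244.7    4. ]
[99.5 99.4 98.4]
```

Call:
drive_tool(rows=[{"offset": [0.1,0,0],"rotation": [0,0,0],"claw": 0},{"offset": [0.22,0,0],"rotation": [0,0,0],"claw": 0},{"offset": [0.33,0,0],"rotation": [0,0,0],"claw": 0},{"offset": [0.393,0,0],"rotation": [0,0,0],"claw": 0},{"offset": [0.393,0,0.05],"rotation": [0,0,0],"claw": 0},{"offset": [0.393,0,0.13],"rotation": [0,0,0],"claw": 0},{"offset": [0.393,0,0.21],"rotation": [0,0,0],"claw": 0},{"offset": [0.393,0,0.28],"rotation": [0,0,0],"claw": 0},{"offset": [0.393,0,0.33],"rotation": [0,0,0],"claw": 0},{"offset": [0.393,0,0.35],"rotation": [0,0,0],"claw": 0},{"offset": [0.393,0,0.355],"rotation": [0,0,0],"claw": 0},{"offset": [0.393,0,0.355],"rotation": [0,0,0],"claw": 0},{"offset": [0.393,0,0.355],"rotation": [0,0,0],"claw": 0},{"offset": [0.393,0,0.355],"rotation": [0,0,0],"claw": 0}])

```text
clock: 22.65
tcp_pos: [0.4315, -0.2448, 0.0118]
orientation: [0.168, 3.136, -0.0]
contact_force: [0.5, -0.0, -2.1]
grip_width: 0.0569
gripper_force: 53.9
```

```bash
python3 -c "
from h import *;go(433.2,-245,11,83.9)"
```

```text
clk 22.65 tcp [ 431.5 -244.8   11.8] yaw_y 83.9 j7 2.02 grip 56.9 54N | off [-0.012 -0.     0.005] rot [-0.  0. -0.]
```

Call:
drive_tool(rows=[{"offset": [-0.01,0,0.005],"rotation": [0,0,0],"claw": 0},{"offset": [-0.01,0,0.01],"rotation": [0,0,0],"claw": 0},{"offset": [-0.01,0,0.01],"rotation": [0,0,0],"claw": 0},{"offset": [-0.01,0,0.01],"rotation": [0,0,0],"claw": 0}])

```text
clock: 22.98
tcp_pos: [0.4323, -0.2449, 0.0112]
orientation: [-0.168, -3.137, -0.0]
contact_force: [-3.8, 1.4, 12.9]
grip_width: 0.0564
gripper_force: 55.1
```

Contact with the tray floor (about 15 N). I open and retreat.

Call:
drive_tool(rows=[{"offset": [0,0,0],"rotation": [0,0,0],"claw": 0.7},{"offset": [0,0,0],"rotation": [0,0,0],"claw": 0.8},{"offset": [0,0,0],"rotation": [0,0,0],"claw": 0.9},{"offset": [0,0,0],"rotation": [0,0,0],"claw": 1},{"offset": [0,0,-0.01],"rotation": [0,0,0],"claw": 1},{"offset": [0,0,-0.03],"rotation": [0,0,0],"claw": 1},{"offset": [0,0,-0.1],"rotation": [0,0,0],"claw": 1},{"offset": [0,0,-0.3],"rotation": [0,0,0],"claw": 1},{"offset": [0,0,-0.5],"rotation": [0,0,0],"claw": 1},{"offset": [-0.2,0,-0.7],"rotation": [0,0,0],"claw": 1},{"offset": [-0.4,0,-0.9],"rotation": [0,0,0],"claw": 1},{"offset": [-0.6,0,-1],"rotation": [0,0,0],"claw": 1},{"offset": [-0.8,0,-1],"rotation": [0,0,0],"claw": 1},{"offset": [-1,0,-1],"rotation": [0,0,0],"claw": 1},{"offset": [-1,0,-1],"rotation": [0,0,0],"claw": 1},{"offset": [-1,0,-1],"rotation": [0,0,0],"claw": 1},{"offset": [-1,0,-1],"rotation": [0,0,0],"claw": 1},{"offset": [-1,0,-1],"rotation": [0,0,0],"claw": 1}])

```text
clock: 24.48
tcp_pos: [0.5802, -0.2611, 0.1603]
orientation: [-0.169, -3.136, -0.0]
contact_force: [-0.2, -0.0, 0.8]
grip_width: 0.0852
gripper_force: 0.0
```

```bash
python3 - <<'E'
from h import *
from bench import grab_frame
F=[grab_frame(n) for n in("top","side")]
a=F[0]["frame"][150:330,120:500];b=F[1]["frame"][140:380,180:500]
a=cv2.resize(a,(640,303),interpolation=3);b=cv2.resize(b,(400,300),interpolation=3)
im=np.zeros((600,640,3),np.uint8);im[:300]=a[:300];im[300:,:400]=b
cv2.imwrite("pics/end.png",im[:,:,::-1])
P=cloud(F[0])*1000
for k,(x,y),h in[("hs",(471.6,-78.1),28),("fan",(655.1,63.2),28),("choke",(434.3,-247.6),26),("cap",(659.7,237.1),50)]:
    s=P[(np.hypot(P[...,0]-x,P[...,1]-y)<50)&(abs(P[...,2]-h-4)<8)]
    r=cv2.minAreaRect(s[:,:2].astype(np.float32)); print(k,len(s),"z",np.median(s[:,2]).round(1),"off",np.round(np.array(r[0])-(x,y),1),np.round(r[1],1),round(r[2],1),"tilt",np.round(np.linalg.lstsq(np.c_[s[:,:2]-s[:,:2].mean(0),np.ones(len(s))],s[:,2],rcond=None)[0][:2],2))
E
```

```text
hs 176 z 30.4 off [ 1.7 -2.2] [37.9 69.5] 87.7 tilt [ 0.01 -0.01]
fan 207 z 28.6 off [0.2 1.1] [40.5 40.8] 83.4 tilt [-0.02  0.  ]
choke 206 z 28.7 off [1.2 8.3] [41.  56.5] 73.1 tilt [-0.   -0.02]
cap 150 z 52.4 off [-0.2  0.6] [33.9 34.2] 23.4 tilt [ 0.04 -0.02]
```

View pics/end.png

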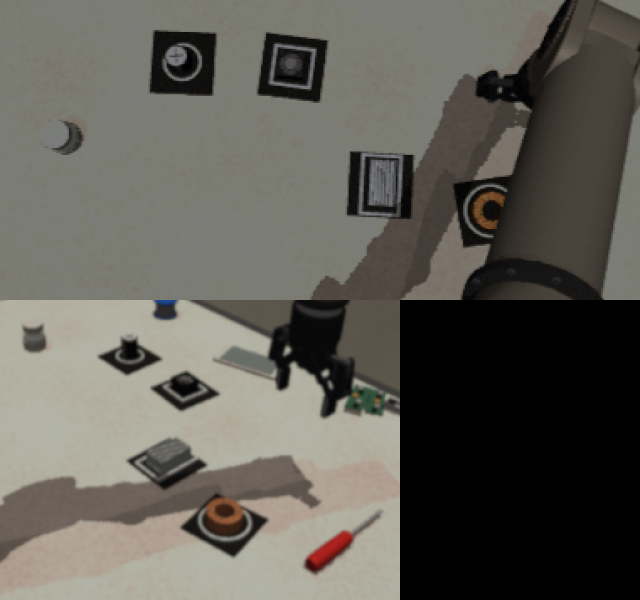

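All four parts sit inside their frames, and the side view shows the choke within its ring. Its 8 mm offset is only the arm hiding one edge: adding back the hidden width gives under 2 mm. The jar and screwdriver are where they were.

```bash
python3 -c "
from bench import *;print(hand_in())"
```

```text
the job is handed in; nothing more can be done
None
```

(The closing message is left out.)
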